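Click the green filter into place on a camera's filter wheel

TASK

The astronomy camera is on its bench stand with the filter wheel on top. With a fingertip against the lugs on the wheel's edge, flick the wheel round until the green filter has clicked in centred under the nosepiece, and leave it resting there. Do not shift, tip or lift the stand, touch it with nothing but the fingers, and leave the mug, drive, eyepiece and blue disk where they are.

Things in the scene. Friction and masses are not known exactly. Their poses are not given: they have to be found in the camera images.
- camera_stand: Black camera (78 mm wide) looking up, clamped on a steel base 180 x 130 x 14 mm, filter wheel on top; 146 mm high, about 3 kg, loose on rubber feet. Origin: on the table below the wheel's axis, z up, +x from the wheel's axis to the camera's. Base: x -60 to +120 mm; camera and clamp: x -8 to +84, y -62 to +62 mm, to 113 mm height. At x < -10 mm the space under the wheel's rim is free.
- wheel_axis (a point): Centre of the filter wheel, on its vertical axis, 124 mm above the table. Grey knurled disc 10 mm thick (119 to 129 mm up), radius 60 mm, between round black covers of radius 56 mm (113 to 118 and 130 to 136 mm up). Seven lugs round its edge, 51.4 degrees apart, 6 mm wide, as thick as the disc, reach out to radius 69 mm; each is in line with a filter and is painted in its colour.
- nosepiece (a point): Centre of the open nosepiece ring (42 mm across, top 146 mm above the table), where the filter in use is seen from above through a 29 mm opening; 38 mm from the wheel's axis on the stand's +x side. This point lies 130 mm above the table.
- green_filter (a point): Centre of the green filter (26 mm disc) in the wheel, 38 mm from the wheel's axis, 130 mm above the table; hidden by the cover unless under the nosepiece. The green lug lies further out on the same radius.
- filter_wheel (a joint): Wheel angle in the stand, rad, growing counterclockwise seen from above; turns endlessly both ways. 0 or a full turn: green is under the nosepiece. Counterclockwise from green: blue, violet, black, clear (white), orange, red. A spring click stop at each multiple of 2*pi/7 (0.898) draws the wheel to the nearest one when let go (near half-way it may stay put); turning takes about 3 N at a lug.
- mug: White mug, 80 mm across, 92 mm high, handle on its +y side. Origin: centre of its underside.
- drive: Black external hard drive lying flat, 115 x 80 x 18 mm with a silver label plate. Origin: centre of its underside.
- eyepiece: Black telescope eyepiece standing on its steel barrel, 42 mm across, 74 mm high. Origin: centre of its underside.
- ssd: Small blue disk lying flat, 75 x 54 x 10 mm. Origin: centre of its underside.
There are look-alikes about, which are no part of the job. Of the things that look like the camera_stand, the smaller one is meant.

How it is judged:
At the end, for the whole second after the job is handed in: The green filter rests in its click, centred within 2.5 mm under the nosepiece, the wheel at rest; the stand and the four things around it are within 12 mm of where they were, the stand level (horizontal distance between green_filter and nosepiece below 0.0025 m and velocity of joint filter_wheel between -0.1 and 0.1 rad/s and distance of each of camera_stand, mug, drive, eyepiece, ssd from where it was at the start of the episode below 0.012 m and angle between camera_stand's own z axis and vertical below 0.03 rad); the robot touches nothing.
It fails at once if the camera stand is shifted by more than 12 mm, or lifted (distance of camera_stand from where it was at the start of the episode above 0.012 m or height (world z) of camera_stand above 0.004 m).
It fails at once if the camera stand is tipped (angle between camera_stand's own z axis and vertical above 0.06 rad).
It fails at once if the mug, drive, eyepiece or blue disk is moved by more than 12 mm or lifted (distance of any of mug, drive, eyepiece, ssd from where it was at the start of the episode above 0.012 m).
It fails at once if the arm or the gripper's body, rather than the fingers, touches the camera stand (contact force between the arm and camera_stand above 1 N).
It also fails if it takes over 70 s, if anything falls off the work surface, if the arm or the gripper's body presses on something with over 40 N, if the wrist force passes 120 N, or if a joint passes its speed limit or range.

ROBOT

A 6-joint arm with a two-finger parallel gripper is mounted at the origin on the work surface. World frame = base frame: x ahead of the robot, y to its left, z up, the work surface at z = 0. Lengths are in m, angles in rad, forces in N, time in s.
With the tool pointing down it reaches from about 0.35 to 0.775 m from the base axis. Payload 5.5 kg.
Tool frame: the origin (TCP) lies at the very end of the fingers, on their centre line; the grasp point (between the pads) lies 19 mm behind it (env.grip_point_offset is the distance from the TCP to the grasp point, in m); z points along the fingers, y is the line along which they close (so a half turn about z gives the same grasp; the last joint's range is limited). The gripper opens to 85 mm and grips with 20 to 120 N. Pads are 22 mm wide; open, the fingers measure 114 mm over their backs; the gripper's body (76 mm by 85 mm) begins 54 mm behind the grasp point. The pads swing forward as they close: fully open they stand 13 mm farther back than shut.
Start: joints at [1.132, 0.313, 0.046, 1.304, 0, 1.431], TCP at [0.169, 0.55, 0.231] pointing down, gripper open.
Joint ranges: [-2.76, 2.76], [-0.86, 1.69], [-1.03, 1.26], [-2.2, 2.34], [-1.47, 1.5], [-3.14, 3.14]. Speed limits (rad/s): [2.57, 2.57, 3.14, 3.14, 3.14, 3.14].

INTERFACE

Orientations are given as a unit quaternion [w, x, y, z].
In Python, from workcell import sensors, imaging, workorder, env gives the robot as it stands.
- The arm moves only by the shell command python3 -m handwheel 'ROWS' [FORCE]. ROWS is JSON, a list of rows, each a list of 5 numbers: the shift along the tool's x, y, z in mm, then the turn about the tool's z in rad, then the opening, from 0 (shut) to 1 (fully open). A call has 1 to 8 rows; each row is the pose to reach, as a shift and turn from the pose commanded when the call began, along the tool's axes at that moment; what a row does not reach only later rows make up. A row lasts 1/10 s, in which the tool goes at most 50 mm and 8.59 degrees, less where a joint would pass 70% of its speed; a pose out of reach is approached as far as the arm can. A call with a gripper value outside its range is refused whole. The fingers move at their own pace and stop on an object; FORCE is the grip in N (left out, the last holds). Time passes only in rows, so rows that repeat a pose let the fingers close. It gives the time, the measured TCP pose, the force, the opening and the grip force at its end, in the units of the state.
- sensors.get_state(): the state, without advancing time (a new reading comes with each control period).
- imaging.read_camera(name): name is "scene" or "top" or "wrist"; returns a dict with "color" (384x512x3 uint8, blue, green, red), "z_map" (384x512 float32, m along the optical axis (not along the pixel's ray), 0 where there is no reading), "fx", "fy", "cx", "cy" (pixels), "k1" (the pictures are not rectified: a ray, as slopes to the right and down, at radius r is drawn at 1 + k1 r^2 times it, then the intrinsics apply), "xyz" and "rotation" of the camera in the world. Camera axes: x right, y down, z forward; pixel columns grow to the right and rows downward; lengths in m; the calibration is good to about 2 mm. A picture is of the moment at which its call begins.
- workorder.hand_in(): hands the job in; it is judged then, once.
The state is a dict: "clock": time; "joint_pos": joint angles; "qvel": joint speeds; "tau": joint torques, N m; "tcp_pos": TCP position; "orientation": TCP orientation; "wrist_force": force on the tool from outside, world axes, zero at the start; "ft_torque": the same for the moment, N m; "finger_gap": finger opening in m; "grip_force": force on a finger pad.
Only numpy, scipy, OpenCV 4.12 (cv2) and the standard library are available. Lean on these libraries where they do the work, as an engineer would, in place of code of your own. Each camera call takes 0.05 s, during which the arm holds its last target. There are 200 camera calls.

## Working session

There is one attempt and no reset: what is moved stays moved. The work goes in short steps, Python scripts to look and compute and a shell command to move; the robot and the scene stay as the last step left them, time stands still between calls to the robot, and variables do not carry over. Pictures are saved under pics/ and viewed, at most 10 in all, crops included, and the job is handed in when it is done.

```bash
mkdir -p pics; cat > h.py <<'E'
import numpy as np, cv2
from workcell import sensors, imaging, workorder, env
def cap(n,save=None):
    c=imaging.read_camera(n)
    np.savez('/tmp/%s.npz'%n,**c)
    if save: cv2.imwrite('pics/'+save,c['color'])
    return c
def load(n): return dict(np.load('/tmp/%s.npz'%n))
def pt(c,u,v,z=None,height=None):
    K=np.array([[c['fx'],0,c['cx']],[0,c['fy'],c['cy']],[0,0,1.]])
    p=cv2.undistortPoints(np.array([[[u,v]]],float),K,np.array([float(c['k1']),0,0,0]))[0,0]
    R=np.array(c['rotation']); 
    if R.shape!=(3,3):
        from scipy.spatial.transform import Rotation as Q
        R=Q.from_quat(np.roll(R,-1)).as_matrix()
    d=R@np.array([p[0],p[1],1.]); o=np.array(c['xyz'])
    if height is not None: s=(height-o[2])/d[2]
    else: s=float(c['z_map'][int(round(v)),int(round(u))]) if z is None else z
    return o+s*d
E
python3 - <<'E'
from h import *
for n in('top','scene'):
    c=cap(n,n+'0.png'); print(n,c['xyz'],c['rotation'],c['fx'],c['k1'])
print(sensors.get_state())
a=cv2.imread('pics/top0.png')
E
```

```text
top [0.29373553 0.03685563 1.03957495] [ 0.07666066 -0.66547262  0.73757514 -0.08516014] 445.73614540836815 -0.05097334491546139
scene [ 1.07479963 -0.29162091  0.94626859] [-0.281535    0.81164022  0.48504856 -0.16341999] 494.43699939807607 -0.22158737828631503
{'clock': 0.1, 'joint_pos': array([ 1.13242445e+00,  3.13925649e-01,  4.50988411e-02,  1.30360321e+00,
       -1.89241855e-05,  1.43120107e+00]), 'qvel': array([ 1.68773477e-03, -1.76419601e-03,  2.92106148e-03,  9.08854741e-04,
       -9.54975075e-05,  3.32458388e-04]), 'tau': array([ 3.07965092e-03, -4.81724238e+01,  2.99245155e+01,  1.27864850e-02,
       -8.49587605e-05,  2.17086944e-05]), 'tcp_pos': array([0.16906937, 0.54910696, 0.2305004 ]), 'orientation': array([-2.23713639e-04,  1.48833226e-01,  9.88861974e-01, -7.85671734e-04]), 'wrist_force': array([0.33590811, 1.00500939, 0.05193702]), 'ft_torque': array([-0.00419406, -0.00943648, -0.02116132]), 'grip_force': 0.0, 'finger_gap': 0.08521288363357121}
```

View pics/top0.png

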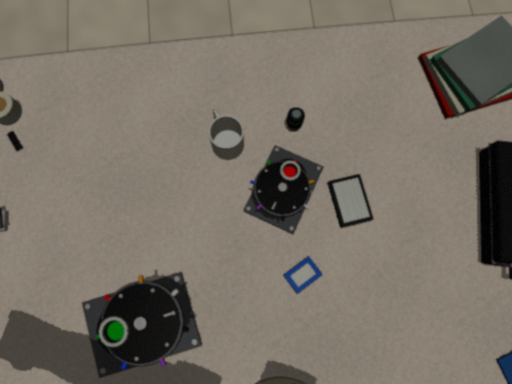

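View pics/scene0.png

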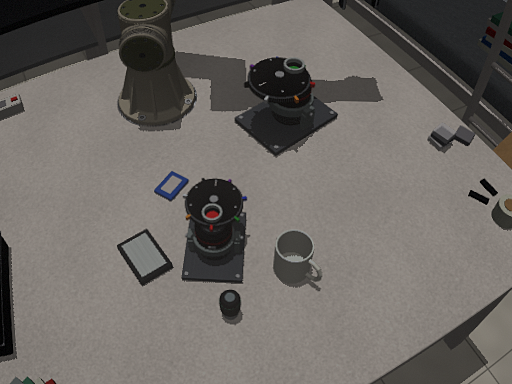

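```bash
python3 - <<'E'
from h import *
c=load('top')
im=c['color'][135:245,205:385]
cv2.imwrite('pics/crop.png',cv2.resize(im,None,fx=4.4,fy=4.4,interpolation=cv2.INTER_CUBIC))
E
```

```text
(no output)
```

View pics/crop.png

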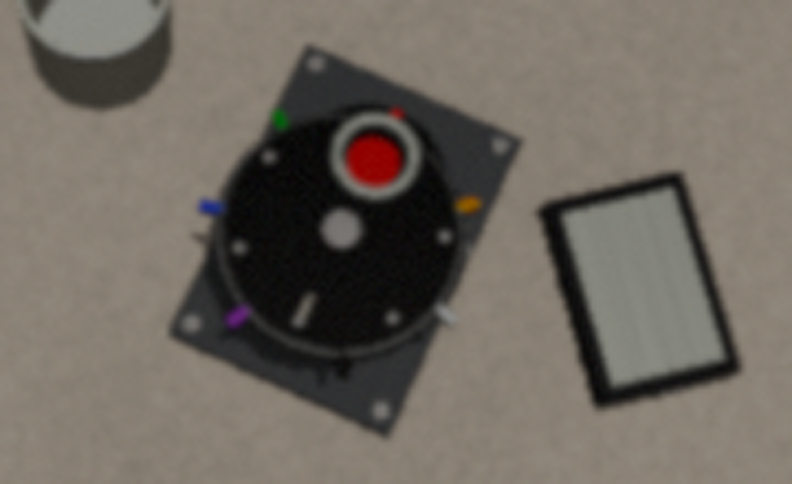

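```bash
cat > geo.py <<'E'
from h import *
from scipy.optimize import least_squares
c=load('top'); f=lambda u,v,h:pt(c,205+u/4.4,135+v/4.4,height=h)[:2]
L=dict(green=(281,119),blue=(211,208),violet=(238,317),black=(342,368),white=(446,315),orange=(468,205),red=(397,113))
P=np.array([f(*p,.129) for p in L.values()])
k=-np.arange(7)  # placeholder
ang=np.array([0,1,2,3,4,5,6])*2*np.pi/7
r=least_squares(lambda q:(P-q[:2]-q[3]*np.c_[np.cos(q[2]+ang),np.sin(q[2]+ang)]).ravel(),[*P.mean(0),np.arctan2(*(P[0]-P.mean(0))[::-1]),.066])
E
python3 - <<'E'
from geo import *
q=r.x; print('axis',q[:2],'green ang deg',np.degrees(q[2]),'rad',q[3],'res',np.abs(r.fun).max())
for n,p in zip(L,P): print(n,p.round(4))
nose=f(376,155,.146); hub=f(342,229,.137)
print('nose',nose,'hub',hub,np.degrees(np.arctan2(*(nose-q[:2])[::-1])))
from scipy.spatial.transform import Rotation as Q
s=sensors.get_state();R=Q.from_quat(np.roll(s['orientation'],-1)).as_matrix();print(R.round(3))
print('ssd',pt(c,303,275,height=.01),'drive',pt(c,351,201,height=.018),'mug',pt(c,227,133,height=.05))
E
```

```text
axis [ 0.50305815 -0.05604388] green ang deg 20.178325587677016 rad 0.06400142973517553 res 0.0023409064419123993
green [ 0.5628 -0.0342]
blue [0.5221 0.0041]
violet [ 0.4679 -0.003 ]
black [ 0.4387 -0.049 ]
white [ 0.4588 -0.101 ]
orange [ 0.511  -0.1186]
red [ 0.5601 -0.0905]
nose [ 0.53557322 -0.07563379] hub [ 0.50354401 -0.05622364] -31.06841887178274
[[-0.956  0.294 -0.001]
 [ 0.294  0.956 -0.001]
 [ 0.    -0.002 -1.   ]]
ssd [ 0.3237402  -0.09073368  0.01      ] drive [ 0.48132422 -0.22406306  0.018     ] mug [0.66711765 0.04951741 0.05      ]
```

```bash
cat > plan.py <<'E'
import sys
from h import *
from scipy.spatial.transform import Rotation as Q
def rel(targets):  # (x,y,z,tool-x angle deg) -> rows
    s=sensors.get_state();R=Q.from_quat(np.roll(s['orientation'],-1)).as_matrix()
    a0=np.degrees(np.arctan2(R[1,0],R[0,0]))
    print('t',s['clock'],'tcp',s['tcp_pos'].round(4),'xang',a0.round(1),'F',s['wrist_force'].round(1),'gap',s['finger_gap'].round(4))
    for x,y,z,a in targets:
        d=R.T@(np.array([x,y,z])-s['tcp_pos'])*1000
        t=-np.radians((a-a0+180)%360-180); print(d.round(1),round(t,3))
A=np.array([.5033,-.0561])
def pol(r,th,z,a=None): 
    t=np.radians(th); return (*(A+r*np.array([np.cos(t),np.sin(t)])),z,th if a is None else a)
E
python3 -c "
from plan import *
c=load('top');print('big',pt(c,140,320,z=None),pt(c,115,330))
rel([(.45,.25,.26,163),pol(.074,200,.2)])"
```

```text
big [0.26727716 0.24322495 0.18104651] [0.25308763 0.29447609 0.16865076]Traceback (most recent call last):
  File "<string>", line 4, in <module>
    rel([(.45,.25,.26,163),pol(.074,200,.2)])
    ~~~^^^^^^^^^^^^^^^^^^^^^^^^^^^^^^^^^^^^^^
  File "plan.py", line 7, in rel
    print('t',s['clock'],'tcp',s['tcp_pos'].round(4),'xang',a0.round(1),'F',s['wrist_force'].round(1),'gap',s['finger_gap'].round(4))
                                                                                                            ^^^^^^^^^^^^^^^^^^^^^
AttributeError: 'float' object has no attribute 'round'
```

```bash
sed -i "s/s\['finger_gap'\].round(4)/round(s['finger_gap'],4)/" plan.py
python3 -c "
from plan import *
rel([(.42,.40,.28,163),(.48,.2,.27,180),pol(.074,200,.2)])"
```

```text
t 0.1 tcp [0.1691 0.5491 0.2305] xang 162.9 F [0.3 1.  0.1] gap 0.0852
[-283.7  -68.7  -49.4] -0.002
[-399.9 -242.2  -39.2] -0.299
[-438.6 -524.6   31.3] -0.648
```

```bash
python3 -m handwheel '[[-284,-69,-50,0,0],[-284,-69,-50,0,0],[-284,-69,-50,0,0],[-284,-69,-50,0,0],[-284,-69,-50,0,0],[-284,-69,-50,0,0],[-284,-69,-50,0,0],[-284,-69,-50,0,0]]' 60; python3 -c "
from plan import *
rel([(.48,.2,.27,180),pol(.074,200,.2)])"
```

```text
clock: 0.9
tcp_pos: [0.4211, 0.3992, 0.2807]
orientation: [-0.001, 0.15, 0.989, -0.0]
wrist_force: [0.3, 0.5, -0.7]
finger_gap: -0.0002
grip_force: 0.0
t 0.9 tcp [0.4211 0.3992 0.2807] xang 162.7 F [ 0.3  0.5 -0.7] gap -0.0002
[-115.4 -172.7   10.7] -0.302
[-154.9 -455.1   80.8] -0.651
```

```bash
python3 -m handwheel '[[-115,-173,10,-0.3,0],[-115,-173,10,-0.3,0],[-115,-173,10,-0.3,0],[-115,-173,10,-0.3,0],[-155,-455,50,-0.65,0],[-155,-455,50,-0.65,0],[-155,-455,50,-0.65,0],[-155,-455,80,-0.65,0]]'; python3 -c "
from plan import *
rel([pol(.080,200,.18)])"
```

```text
clock: 1.7
tcp_pos: [0.4494, 0.0309, 0.2381]
orientation: [0.001, -0.177, 0.984, -0.0]
wrist_force: [0.9, -0.4, -0.8]
finger_gap: -0.0004
grip_force: 0.0
t 1.7 tcp [0.4494 0.0309 0.2381] xang -159.6 F [ 0.9 -0.4 -0.8] gap -0.0004
[ 59.9 -99.7  58. ] 0.007
```

```bash
python3 -m handwheel '[[60,-100,40,0,0],[60,-100,40,0,0],[60,-100,58,0,0],[60,-100,58,0,0],[60,-100,58,0,0],[60,-100,58,0,0]]'; python3 -c "
from plan import *
rel([pol(.080,200,.18),pol(.074,200,.121)])
c=cap('wrist','w1.png');cap('top','t1.png')
a=cv2.resize(load('top')['color'][135:245,205:385],None,fx=2.9,fy=2.9);b=c['color'];cv2.imwrite('pics/a1.png',np.vstack([b,np.pad(a,((0,0),(0,600),(0,0)))[:210,:512]]))"
```

```text
clock: 2.3
tcp_pos: [0.4286, -0.0822, 0.1805]
orientation: [0.0, -0.176, 0.984, 0.0]
wrist_force: [0.1, 0.3, 0.6]
finger_gap: -0.0001
grip_force: 0.0
t 2.3 tcp [ 0.4286 -0.0822  0.1805] xang -159.7 F [0.1 0.3 0.6] gap -0.0001
[ 0.9 -1.   0.5] 0.004
[-5.  -1.  59.5] 0.004
```

View pics/a1.png

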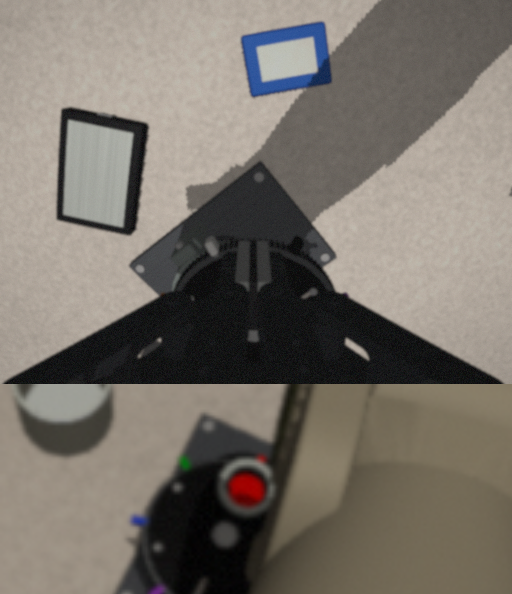

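```bash
python3 -m handwheel '[[0,-1,30,0,0],[0,-1,61,0,0],[0,-1,61,0,0],[-3,-1,61,0,0],[-5,-1,61,0,0],[-5,-1,61,0,0]]'; python3 -c "
from plan import *
rel([pol(.075,a,.119) for a in range(200,135,-6)])"
```

```text
clock: 3.0
tcp_pos: [0.4349, -0.083, 0.1204]
orientation: [0.001, -0.175, 0.985, -0.001]
wrist_force: [0.5, -0.2, -1.0]
finger_gap: 0.0001
grip_force: 0.0
t 3.0 tcp [ 0.4349 -0.083   0.1204] xang -159.8 F [ 0.5 -0.2 -1. ] gap 0.0001
[1.6 1.9 1.4] 0.003
[1.1 9.8 1.4] 0.108
[-0.1 17.5  1.4] 0.212
[-2.2 25.1  1.4] 0.317
[-5.  32.4  1.4] 0.422
[-8.6 39.4  1.4] 0.526
[-12.9  46.    1.4] 0.631
[-17.9  52.1   1.4] 0.736
[-23.4  57.6   1.4] 0.841
[-29.5  62.5   1.4] 0.945
[-36.1  66.8   1.4] 1.05
```

```bash
python3 -m handwheel '[[1,6,1,0.05,0],[1,10,1,0.11,0],[0,14,1,0.16,0],[0,17.5,1,0.21,0],[-1,21,1,0.26,0],[-2,25,1,0.32,0],[-3.5,29,1,0.37,0],[-5,32.5,1,0.42,0]]'; python3 -c "
from plan import *
rel([pol(.075,a,.119) for a in range(176,135,-3)])"
```

```text
clock: 3.8
tcp_pos: [0.4273, -0.0511, 0.1189]
orientation: [0.001, 0.036, 0.999, -0.001]
wrist_force: [-1.6, -3.2, 0.2]
finger_gap: 0.0001
grip_force: 1.5
t 3.8 tcp [ 0.4273 -0.0511  0.1189] xang 175.9 F [-1.6 -3.2  0.2] gap 0.0001
[-1.2  0.3 -0.1] -0.001
[-1.2  4.2 -0.1] 0.051
[-1.6  8.2 -0.1] 0.103
[-2.1 12.  -0.1] 0.156
[-2.8 15.9 -0.1] 0.208
[-3.7 19.7 -0.1] 0.26
[-4.8 23.5 -0.1] 0.313
[-6.1 27.2 -0.1] 0.365
[-7.6 30.8 -0.1] 0.418
[-9.3 34.4 -0.1] 0.47
[-11.1  37.8  -0.1] 0.522
[-13.2  41.2  -0.1] 0.575
[-15.4  44.4  -0.1] 0.627
[-17.8  47.5  -0.1] 0.679
```

```bash
python3 -m handwheel '[[-1,4,0,0.05,0],[-1.5,8,0,0.1,0],[-2,12,0,0.155,0],[-2.5,16,0,0.21,0],[-3.5,19.5,0,0.26,0],[-4.5,23.5,0,0.31,0],[-6,27,0,0.365,0],[-7.5,31,0,0.42,0]]'; python3 -c "
from plan import *
rel([pol(.075,a,.119) for a in range(149,135,-3)]+[pol(.09,152,.119)])
cap('wrist','w2.png');c=cap('top'); 
cv2.imwrite('pics/a2.png',cv2.resize(c['color'][135:245,205:385],None,fx=4,fy=4))"
```

```text
clock: 4.6
tcp_pos: [0.436, -0.0197, 0.1187]
orientation: [-0.0, 0.243, 0.97, 0.0]
wrist_force: [-2.1, 0.9, 1.4]
finger_gap: -0.0001
grip_force: 1.6
t 4.6 tcp [ 0.436  -0.0197  0.1187] xang 151.9 F [-2.1  0.9  1.4] gap -0.0001
[-1.6  3.4 -0.3] 0.05
[-1.9  7.3 -0.3] 0.102
[-2.4 11.2 -0.3] 0.155
[-3.1 15.  -0.3] 0.207
[-4.  18.9 -0.3] 0.26
[13.5 -0.6 -0.3] -0.002
```

View pics/a2.png

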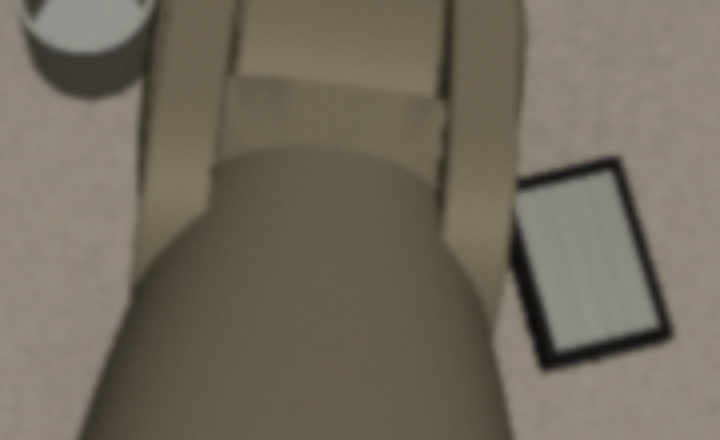

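```bash
python3 -m handwheel '[[-1,3.5,0,0.05,0],[-1.5,7,0,0.1,0],[-1.5,7,0,0.1,0],[-1.5,6,0,0.1,0],[8,4,0,0.1,0],[22,4,0,0.1,0],[22,4,-40,0.1,0],[22,4,-80,0.1,0]]'; python3 -m handwheel '[[40,-40,-40,0,0],[80,-80,-60,0,0],[80,-130,-60,0,0],[80,-180,-60,0,0],[80,-220,-60,0,0],[80,-220,-60,0,0],[80,-220,-60,0,0]]'; python3 -c "
from plan import *
rel([])
a=cap('top')['color'][135:245,205:385];b=cap('scene')['color'][160:300,160:300]
cv2.imwrite('pics/a3.png',np.vstack([cv2.resize(a,(630,385)),cv2.resize(b,(630,630))[:215*1]])[:600])
cv2.imwrite('pics/s3.png',cv2.resize(b,(560,560)))"
```

```text
clock: 5.5
tcp_pos: [0.4162, -0.0057, 0.1977]
orientation: [-0.002, 0.29, 0.957, -0.0]
wrist_force: [0.8, -0.2, 0.6]
finger_gap: -0.0001
grip_force: 0.0
clock: 6.2
tcp_pos: [0.2287, -0.1461, 0.258]
orientation: [0.001, 0.293, 0.956, -0.001]
wrist_force: [0.2, 0.3, -1.2]
finger_gap: -0.0002
grip_force: 0.0
t 6.2 tcp [ 0.2287 -0.1461  0.258 ] xang 145.9 F [ 0.2  0.3 -1.2] gap -0.0002
```

View pics/a3.png

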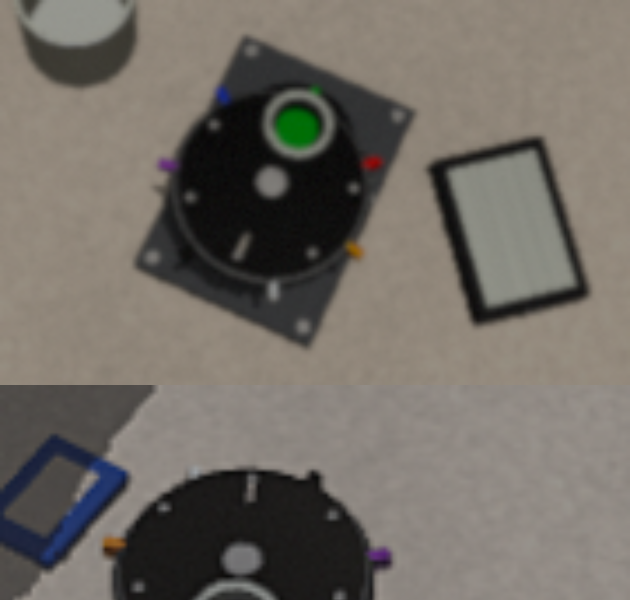

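The picture shows the green filter centred in the nosepiece at (298,127). The lugs sit at the old stop positions, for example red at (373,162), which is where orange was. The stand corners have not moved and the arm is clear.

```bash
python3 -c "
from h import *
print(workorder.hand_in())"
```

```text
the job is handed in; nothing more can be done
None
```

I turned the wheel one click clockwise; the last picture shows green centred under the nosepiece, stand unmoved and arm clear, and I handed the job in at about 6 s (no verdict was returned).

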